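Tip the angle bracket into the welding fixture and clamp it

ROBOT

A 6-joint arm with a two-finger parallel gripper is mounted at the origin on the work surface; the furniture and walls round the work are solid. World frame = base frame: x ahead of the robot, y to its left, z up, the work surface at z = 0. Lengths are in m, angles in degrees, forces in N, time in s.
With the tool pointing down it reaches from about 0.35 to 0.875 m from the base axis. Payload 4.2 kg.
Tool frame: the origin (TCP) lies at the very end of the fingers, on their centre line; the grasp point (between the pads) lies r.pinch_z behind it (r.pinch_z is the distance from the TCP to the grasp point, in m); y points along the fingers, z is the direction in which the jaws open and shut, and the axes are right-handed (so a half turn about y gives the same grasp; the last joint's range is limited). The gripper opens to 87 mm and grips with 3 to 60 N. Pads are 19 mm wide; open, the fingers measure 117 mm over their backs; the gripper's body (75 mm by 190 mm) begins 51 mm behind the grasp point.
Start: joints at [14.817, 22.042, 0.453, 0, -68.411, -14.817], TCP at [0.625, 0, 0.223] pointing down, gripper open.
Joint ranges: [-179.83, 179.83], [-69.29, 118.12], [-61.27, 80.66], [-181.25, 117.63], [-171.15, -9.14], [-177.46, 177.46]. Speed limits (degrees/s): [159.86, 159.86, 180, 180, 180, 180].

INTERFACE

Orientations are given as a 3x3 rotation matrix whose columns are the frame's x, y, z axes.
In Python, from station import sense, capture, camera_params, r gives the robot as it stands.
- The arm moves only by the tool move_arm, never from a script. Its argument "increments" is text: rows parted by semicolons, each of 7 numbers parted by spaces: the closure, from -1 (fully open) to 1 (shut), so that 0 is half open, then the shift along the tool's x, y, z in m, then the turn, a rotation vector about the tool's x, y, z in rad. In form: hand x y z wx wy wz; .... A call has 1 to 8 rows; each row is the pose to reach, as a shift and turn from the pose commanded when the call began, along the tool's axes at that moment; what a row does not reach only later rows make up. A row lasts 1/10 s, in which the tool goes at most 50 mm and 8.59 degrees, less where a joint would pass 70% of its speed; a pose out of reach is approached as far as the arm can. A call with a gripper value outside its range is refused whole. The fingers move at their own pace and stop on an object; the grip force is fixed at half the most. Time passes only in rows, so rows that repeat a pose let the fingers close. It gives the time, the measured TCP pose, the force and the opening at its end, in the units of the state.
- sense(): the state, without advancing time (a new reading comes with each control period).
- capture(name): name is "scene" or "side" or "wrist"; returns (picture, depth): 384x512x3 uint8, red, green, blue; 384x512 float32, m along the optical axis (not along the pixel's ray), 0 where there is no reading.
- camera_params(name): a dict with "fx", "fy", "cx", "cy" (pixels), "distortion" ([k1, k2, p1, p2, k3] as OpenCV has them; the pictures are not rectified), "xyz" and "orientation" of the camera in the world. Camera axes: x right, y down, z forward; pixel columns grow to the right and rows downward; lengths in m; the calibration is good to about 2 mm. A picture is of the moment at which its call begins: read the wrist's pose just before it. camera_params takes no time and is no camera call; for the wrist camera it gives the pose at the moment of the call.
- r.finish_job(): hands the job in, once; it reports no verdict.
The state is a dict: "time_s": time; "joints": joint angles; "joint_velocities": joint speeds; "effort": joint torques, N m; "tcp_pos": TCP position; "ee_rot": TCP orientation; "wrist_force": force on the tool from outside, world axes, zero at the start; "moment": the same for the moment, N m; "gripper_width": opening from 0.0 (shut) to 1.0 (fully open).
Only numpy, scipy, OpenCV 4.12 (cv2) and the standard library are available. Lean on these libraries where they do the work, as an engineer would, in place of code of your own. Each camera call takes 0.05 s, during which the arm holds its last target.

TASK

The angle bracket stands on its short leg in the welding fixture. Without gripping or lifting anything, push its long leg over so that it lies flat on the plate, push the bracket until the free edge of the long leg sits flush along the fence, and only then push the handle of the toggle clamp over and down until it locks, so that the clamp holds the bracket. Leave the other things on the bench where they are.

Things in the scene. Friction and masses are not known exactly. Their poses are not given: they have to be found in the camera images.
- fixture: Fixed welding fixture. Origin: centre of its base plate's underside, z up. Plate 110 mm in x, y from -200 to +190 mm, 12 mm thick (top at z = 12 mm). The bracket stands on it on the -y side of the fence; behind the fence, at x = 0, y = 55 to 135 mm, stands a toggle clamp 60 mm wide, open: its arm upright to z = 130 mm, its handle upright behind that.
- fence (a point): Middle of the foot of the fence's working face, at the fixture's (0, 30, 12) mm. The fence is a straight steel bar across the plate's whole width, 20 mm high above the plate and 14 mm thick; its working face looks to the fixture's -y.
- bracket: Loose steel angle bracket, 60 mm wide (x), legs 8 mm thick, 0.5 to 0.8 kg. Origin: middle of the outer heel edge. Long leg 100 mm along +z, short leg 60 mm along -y; an 8 mm rib at x = 0 fills the inner corner to 36 mm along both. It starts standing on the short leg, the long leg's outer face (+y) to the fence up to 0.15 rad askew, heel 130 to 152 mm before the fence.
- toe_a (a point): One end of the outer edge of the long leg's free end: the bracket's own (-30, 0, 100) mm. Pushed there towards the fence, the bracket pivots on its heel with hardly any sliding, passes its balance at about 24 degrees and falls the rest. Lying home, this edge is on the plate at the foot of the fence.
- toe_b (a point): The other end of that edge: the bracket's own (30, 0, 100) mm.
- short_end (a point): Middle of the outer edge of the short leg's free end, the bracket's own (0, -60, 0) mm. When the bracket lies on its long leg, the short leg stands up at the end away from the fence, this point 60 mm above the plate.
- clamp_arm (a joint): Angle of the clamp's arm, rad: 0 open (upright), about 1.62 clamped: level, reaching 70 mm from its pivot (the fixture's (0, 74, 48) mm) over the fence, its rubber foot on the long leg about 25 mm before the fence. Moved by the handle through links.
- clamp_handle (a joint): Angle between the clamp's handle and its arm, rad: 0 open, 3.27 at dead centre, stop at 3.32. Past dead centre the clamp is locked and stays so by itself.
- handle_tip (a point): Outer end of the clamp's 135 mm handle; its last 90 mm are a black grip 20 x 16 mm thick. Open, it stands nearly upright, this point at the fixture's (0, 87, 195) mm. It swings away from the fence and down in the fixture's y-z plane, through about (0, 175, 177) and (0, 192, 112) mm, and lies level with this point at (0, 195, 68) mm. Takes under 10 N at the grip, most just before it locks; stays where it is left.
- try_square: Bystander: steel engineer's square lying flat, 100 x 135 x 16 mm, origin centre of its underside.
- magnet: Bystander: welding magnet standing upright, a painted core between two steel plates, 24 x 46 x 66 mm, origin centre of its underside.
- marker: Bystander: white paint marker with a black cap, lying, 16 x 131 x 17 mm, origin centre of its underside.
- tape: Bystander: yellow tape measure standing, 32 x 82 x 60 mm, origin centre of its underside.
- clamp_pad: The clamp's round rubber foot, 17 mm in diameter, under the end of the arm; sprung, it gives up to 8 mm. Origin: middle of its underside.

How it is judged (in metres and radians):
On the way:
1. the bracket lies on its long leg, flush against the fence, with the clamp still open (y of each of toe_a, toe_b in the frame of fixture above 0.027 m and z of each of toe_a, toe_b, bracket in the frame of fixture below 0.016 m and z of short_end in the frame of fixture above 0.066 m and value of joint clamp_arm below 0.8 rad), for 0.2 s.
At the end, for the whole second after the job is handed in: The bracket lies flat on its long leg (within 4 mm), both ends of the long leg's free edge within 3 mm of the fence, the short leg standing up; the clamp is locked past its dead centre, its foot pressing on the bracket with over 3 N; all at rest (y of each of toe_a, toe_b in the frame of fixture above 0.027 m and z of each of toe_a, toe_b, bracket in the frame of fixture below 0.016 m and z of short_end in the frame of fixture above 0.066 m and value of joint clamp_handle above 3.27 rad and contact force between clamp_pad and bracket above 3 N and linear speed of bracket below 0.01 m/s); the robot touches nothing.
It fails at once if the bracket's heel is lifted more than 10 mm off the plate (z of bracket in the frame of fixture above 0.022 m).
It fails at once if the engineer's square is moved more than 20 mm (distance of try_square from where it was at the start of the episode above 0.02 m).
It fails at once if the magnet is moved more than 20 mm (distance of magnet from where it was at the start of the episode above 0.02 m).
It fails at once if the paint marker is moved more than 20 mm (distance of marker from where it was at the start of the episode above 0.02 m).
It fails at once if the tape measure is moved more than 20 mm (distance of tape from where it was at the start of the episode above 0.02 m).
It also fails if it takes over 61 s, if anything falls off the work surface, if the arm or the gripper's body presses on something with over 40 N, if the wrist force passes 120 N, or if a joint passes its speed limit or range.

## Working session

There is one attempt and no reset: what is moved stays moved. The work goes in short steps, Python scripts to look and compute and a tool call to move; the robot and the scene stay as the last step left them, time stands still between calls to the robot, and variables do not carry over. Pictures are saved under pics/ and viewed, and the job is handed in when it is done.

Besides the shell and the picture viewer there is one more tool, called after "Emit:" as name(argument=value, ...), one argument or row to a line, values as JSON. move_arm: Moves the arm, as the interface text tells. Its arguments: {"type":"object","properties":{"increments":{"type":"string"}},"required":["increments"]}

```bash
mkdir -p pics; ls
cat > h.py <<'E'
import numpy as np,cv2
from station import sense,capture,camera_params,r
def snap(n,tag):
    p=camera_params(n); im,d=capture(n); cv2.imwrite(f'pics/{tag}.png',cv2.cvtColor(im,cv2.COLOR_RGB2BGR)); np.savez(f'pics/{tag}.npz',d=d,im=im,**{k:np.array(v) for k,v in p.items()}); return im,d,p
E
python3 - <<'E'
from h import *
np.set_printoptions(precision=4,suppress=True)
for n in ['scene','side','wrist']:
    im,d,p=snap(n,n+'0'); print(n,p,(d>0).mean())
s=sense();print(s);print(r.pinch_z)
E
```

```text
pics
scene {'fx': 356.81500634151615, 'fy': 356.81500634151615, 'cx': 258.99730450735564, 'cy': 181.709086256794, 'distortion': array([0.0098, 0.    , 0.    , 0.    , 0.    ]), 'xyz': array([-0.1693,  0.7607,  0.6971]), 'orientation': array([[-0.7901, -0.3177,  0.5242],
       [-0.613 ,  0.4048, -0.6785],
       [ 0.0034, -0.8574, -0.5146]])} 0.996246337890625
side {'fx': 422.2034130600171, 'fy': 422.2034130600171, 'cx': 249.3732920796863, 'cy': 201.43747181411658, 'distortion': array([0.0011, 0.    , 0.    , 0.    , 0.    ]), 'xyz': array([-0.0399,  0.795 ,  0.78  ]), 'orientation': array([[-0.8532, -0.3042,  0.4237],
       [-0.5216,  0.4885, -0.6995],
       [ 0.0058, -0.8178, -0.5754]])} 0.9958902994791666
wrist {'fx': 266.3740276292891, 'fy': 266.3740276292891, 'cx': 254.10762802233438, 'cy': 191.82682845382993, 'distortion': array([-0.0445,  0.    ,  0.    ,  0.    ,  0.    ]), 'xyz': array([ 0.6243, -0.0724,  0.3839]), 'orientation': array([[-1.    ,  0.0009, -0.0011],
       [ 0.0006,  0.9642,  0.2652],
       [ 0.0013,  0.2652, -0.9642]])} 0.9878133138020834
{'time_s': 0.15, 'joints': array([ 14.818 ,  22.0817,   0.3988,  -0.0203, -68.4133, -14.8195]), 'joint_velocities': array([-0.0231, -0.2327,  0.2767,  0.0441, -0.0261,  0.0618]), 'effort': array([  0.0004, -39.1052,  18.7588,   4.2224,   0.0124,  -0.0001]), 'tcp_pos': array([0.6245, 0.    , 0.2217]), 'ee_rot': array([[ 0.0002, -0.0017, -1.    ],
       [ 1.    , -0.0001,  0.0002],
       [-0.0001, -1.    ,  0.0017]]), 'wrist_force': array([ 0.7555, -0.4905, -0.7006]), 'moment': array([-0.0323,  0.0107,  0.017 ]), 'gripper_width': 0.9992234944975789}
0.0187
```

View pictures.

View pics/scene0.png

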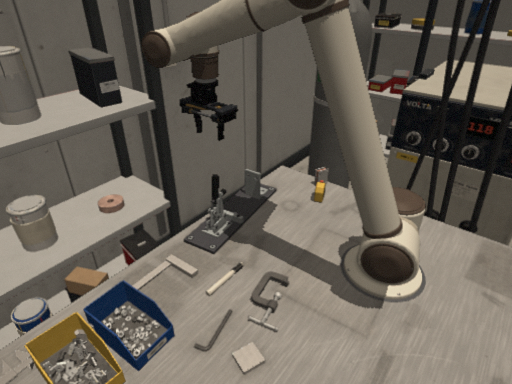

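View pics/side0.png

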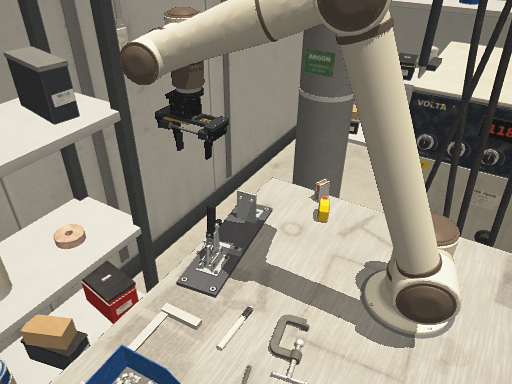

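View pics/wrist0.png

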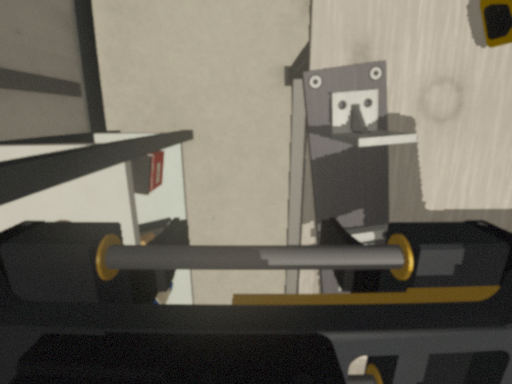

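```bash
cat >> h.py <<'E'
def cloud(tag):
    f=np.load(f'pics/{tag}.npz'); d=f['d']; h,w=d.shape
    u,v=np.meshgrid(np.arange(w),np.arange(h))
    K=np.array([[f['fx'],0,f['cx']],[0,f['fy'],f['cy']],[0,0,1.]])
    n=cv2.undistortPoints(np.stack([u,v],-1).reshape(-1,1,2).astype(np.float64),K,f['distortion']).reshape(h,w,2)
    P=np.dstack([n[...,0]*d,n[...,1]*d,d])@f['orientation'].T+f['xyz']
    P[d<=0]=np.nan
    return P,f['im'],n@np.eye(2),f
E
python3 - <<'E'
from h import *
np.set_printoptions(precision=4,suppress=True)
for t in ['side0','scene0','wrist0']:
    P,im,_,f=cloud(t)
    g=im.astype(int).max(2)
    m=(np.abs(P[...,2]-.012)<.006)&(g<95)&(P[...,0]>.4)&(P[...,0]<.9)&(P[...,1]>-.4)&(P[...,1]<.3)
    m=cv2.morphologyEx(m.astype(np.uint8),cv2.MORPH_OPEN,np.ones((3,3)))
    nl,lab,st,c=cv2.connectedComponentsWithStats(m)
    print(t,st[st[:,4]>100])
    pts=P[(m>0)][:,:2].astype(np.float32); 
    print(cv2.minAreaRect(pts)); print(cv2.boxPoints(cv2.minAreaRect(pts)), np.nanmedian(P[m>0][:,2]))
    # work surface z check
    k=(P[...,0]>.3)&(P[...,0]<.6)&(P[...,1]>-.1)&(P[...,1]<.2)&(np.abs(P[...,2])<.01); print('surf',np.median(P[k][:,2]))
    # bigger things
    k=(P[...,0]>.45)&(P[...,0]<.85)&(P[...,1]>-.45)&(P[...,1]<.3)&(P[...,2]>.02)&(P[...,2]<.16)
    kk=cv2.connectedComponentsWithStats(k.astype(np.uint8))
    for i in range(1,kk[0]):
        if kk[2][i][4]>15: q=P[kk[1]==i]; print(kk[2][i],q.min(0),q.max(0))
E
python3 - <<'E'
import cv2
im=cv2.imread('pics/side0.png')
cv2.imwrite('pics/side0z.png',cv2.resize(im[170:310,160:350],None,fx=4,fy=4,interpolation=cv2.INTER_CUBIC))
im=cv2.imread('pics/wrist0.png')
cv2.imwrite('pics/wrist0z.png',cv2.resize(im[50:270,270:470],None,fx=2.7,fy=2.7,interpolation=cv2.INTER_CUBIC))
E
```

```text
side0 [[     0      0    512    384 195429]
 [   219    220     45     33    891]
 [   222    253     19     21    216]]
((0.6473715305328369, 0.07243765145540237), (0.46002471446990967, 0.24089132249355316), 7.853553771972656)
[[ 0.4031  0.1603]
 [ 0.436  -0.0783]
 [ 0.8917 -0.0154]
 [ 0.8588  0.2232]] 0.011539979281347867
surf -0.00026300377272175934
[237 189  24  32 533] [ 0.4533 -0.0996  0.0202] [ 0.5147 -0.0427  0.1139]
[202 218  28  50 560] [0.4501 0.0839 0.0204] [0.5213 0.1862 0.1597]
scene0 [[     0      0    512    384 195090]
 [   223    188     50     33    772]
 [   185    218     55     34    719]]
((0.6424798369407654, 0.08529482781887054), (0.4506356120109558, 0.3872940242290497), 9.812973022460938)
[[ 0.3875  0.2377]
 [ 0.4535 -0.1439]
 [ 0.8975 -0.0671]
 [ 0.8315  0.3145]] 0.01267344198508813
surf 0.000579952185982946
[244 168  24  30 415] [ 0.4583 -0.1094  0.02  ] [ 0.522  -0.0405  0.1145]
[203 186  31  44 571] [0.4501 0.0846 0.0201] [0.5256 0.191  0.1588]
wrist0 [[     0      0    512    384 190706]
 [   377    116     11     15    133]
 [   307    125     26     14    242]
 [   310    146     79     85   5307]
 [    72    152      8     25    121]]
((0.6512439250946045, 0.04261258989572525), (0.4501740336418152, 0.1933569312095642), 6.291337013244629)
[[ 0.4169  0.114 ]
 [ 0.4381 -0.0781]
 [ 0.8856 -0.0288]
 [ 0.8644  0.1634]] 0.011878464532221855
surf -0.00032618464519895696
[ 332   89   85   58 1979] [ 0.4579 -0.1109  0.02  ] [ 0.5214 -0.0455  0.1139]
[332  92  13  18  84] [ 0.5068 -0.1066  0.02  ] [ 0.5231 -0.0852  0.0223]
[348 228  27  14 247] [0.4501 0.0832 0.0201] [0.4854 0.0996 0.0334]
```

View pics/side0z.png

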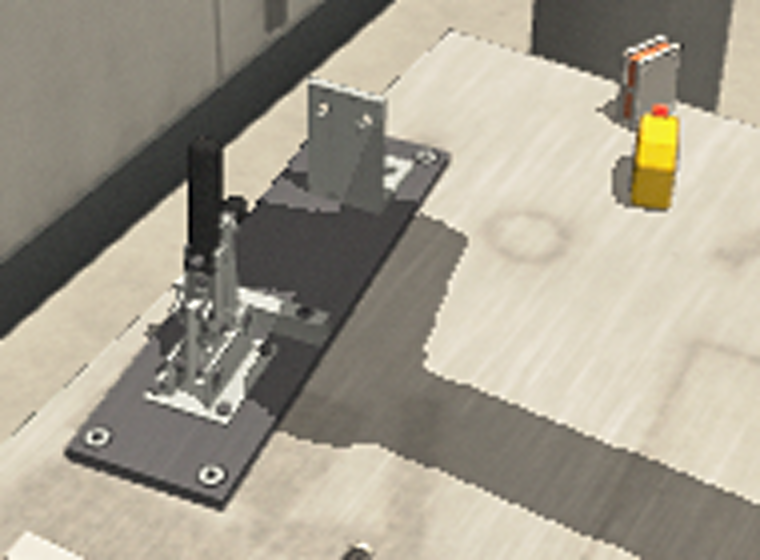

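View pics/wrist0z.png

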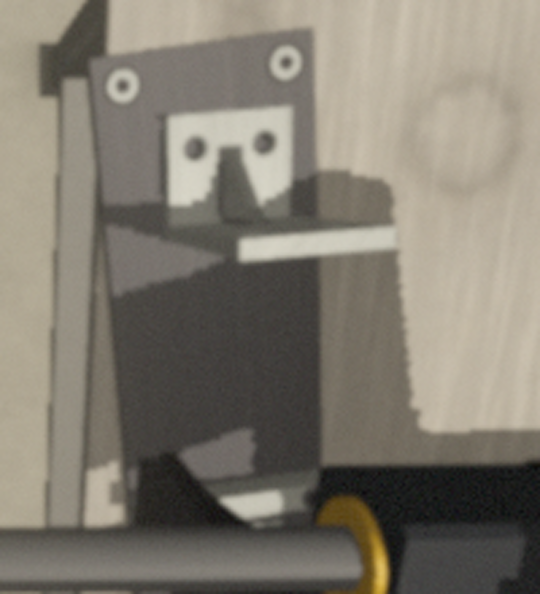

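```bash
cat >> h.py <<'E'
def ray(tag,uv,z):
    f=np.load(f'pics/{tag}.npz')
    K=np.array([[f['fx'],0,f['cx']],[0,f['fy'],f['cy']],[0,0,1.]])
    n=cv2.undistortPoints(np.array(uv,float).reshape(-1,1,2),K,f['distortion']).reshape(-1,2)
    d=np.c_[n,np.ones(len(n))]@f['orientation'].T
    return f['xyz']+d*((z-f['xyz'][2])/d[:,2])[:,None]
E
python3 - <<'E'
from h import *
np.set_printoptions(precision=4,suppress=True)
z=lambda a,x0,y0,s:[(x0+x/s-.4,y0+y/s-.4) for x,y in a]
print(ray('side0',z([(66,450),(222,500),(448,154)],160,170,4),.012))
print(ray('wrist0',z([(90,58),(312,28),(319,468)],270,50,2.7),.012))
print('bolts',ray('wrist0',z([(123,85),(286,63)],270,50,2.7),.014),ray('side0',z([(97,437),(211,474),(427,157)],160,170,4),.014))
print('top',ray('wrist0',z([(239,263),(397,249),(238,238),(395,228)],270,50,2.7),.112))
print('top side',ray('side0',z([(309,77),(386,96)],160,170,4),.112))
P,im,_,f=cloud('wrist0')
k=(np.abs(P[...,2]-.112)<.004)&(P[...,1]>-.3)&(P[...,1]<0)&(P[...,0]>.4)&(P[...,0]<.6)
q=P[k][:,:2].astype(np.float32); print(len(q),cv2.minAreaRect(q),cv2.boxPoints(cv2.minAreaRect(q)))
for n in['side0','scene0']:
    P,im,_,f=cloud(n)
    # fence face / handle
    k=(P[...,0]>.4)&(P[...,0]<.6)&(P[...,1]>.05)&(P[...,1]<.25)&(P[...,2]>.13)&(P[...,2]<.22); q=P[k]
    for zz in np.arange(.1,.21,.01):
        s=q[np.abs(q[:,2]-zz)<.005]
        if len(s): print(n,round(zz,2),len(s),s.min(0),s.max(0))
    # bracket face
    k=(P[...,0]>.43)&(P[...,0]<.54)&(P[...,1]>-.13)&(P[...,1]<-.03)&(P[...,2]>.03)&(P[...,2]<.105); q=P[k]
    A=np.c_[q[:,0],q[:,2],np.ones(len(q))]; print(len(q),np.linalg.lstsq(A,q[:,1],rcond=None)[0], q[:,0].min(),q[:,0].max())
E
```

```text
[[ 0.4985  0.2545  0.012 ]
 [ 0.3925  0.2372  0.012 ]
 [ 0.4485 -0.1444  0.012 ]]
[[ 0.5603 -0.1329  0.012 ]
 [ 0.4533 -0.1479  0.012 ]
 [ 0.4213  0.079   0.012 ]]
bolts [[ 0.5441 -0.1204  0.014 ]
 [ 0.4653 -0.1315  0.014 ]] [[ 0.4878  0.2371  0.014 ]
 [ 0.4092  0.225   0.014 ]
 [ 0.4591 -0.1299  0.014 ]]
top [[ 0.5179 -0.0449  0.112 ]
 [ 0.4572 -0.0506  0.112 ]
 [ 0.5191 -0.0542  0.112 ]
 [ 0.4592 -0.0585  0.112 ]]
top side [[ 0.5152 -0.0516  0.112 ]
 [ 0.4559 -0.0599  0.112 ]]
497 ((0.48835739493370056, -0.05255623534321785), (0.06038058176636696, 0.008318034932017326), 5.718786716461182) [[ 0.4579 -0.0514]
 [ 0.4587 -0.0597]
 [ 0.5188 -0.0537]
 [ 0.518  -0.0454]]
side0 0.13 13 [0.4502 0.1353 0.1302] [0.465  0.1585 0.1347]
side0 0.14 35 [0.4509 0.1433 0.1352] [0.4681 0.1584 0.1445]
side0 0.15 28 [0.4502 0.1435 0.1452] [0.4697 0.1569 0.1545]
side0 0.16 34 [0.4505 0.1429 0.1551] [0.4687 0.1561 0.1647]
side0 0.17 31 [0.4507 0.1419 0.1653] [0.4694 0.1552 0.1749]
side0 0.18 34 [0.4502 0.1408 0.175 ] [0.4687 0.1542 0.1849]
side0 0.19 45 [0.4519 0.137  0.1855] [0.4708 0.1534 0.1948]
side0 0.2 2 [0.4565 0.1423 0.1958] [0.4623 0.1462 0.1975]
402 [ 0.0999 -0.0007 -0.0977] 0.45325414600385316 0.5137673692116155
scene0 0.13 15 [0.4555 0.1354 0.1303] [0.4732 0.1579 0.1346]
scene0 0.14 18 [0.454  0.1482 0.136 ] [0.4711 0.1596 0.1447]
scene0 0.15 25 [0.4534 0.1393 0.1459] [0.4743 0.1586 0.1548]
scene0 0.16 24 [0.456  0.1397 0.1551] [0.474  0.1568 0.1646]
scene0 0.17 26 [0.4539 0.1375 0.1651] [0.4732 0.1554 0.1744]
scene0 0.18 24 [0.4556 0.1378 0.1753] [0.475  0.1536 0.1848]
scene0 0.19 26 [0.4551 0.1386 0.1856] [0.4753 0.1537 0.1949]
scene0 0.2 8 [0.4598 0.1411 0.1951] [0.4728 0.1523 0.1967]
295 [ 0.1012 -0.0038 -0.0974] 0.45856822942952113 0.521974365204693
```

Emit:
move_arm(
  increments="0.3 -0.023 0 0.033 0 -0.03 0; 0.3 -0.046 0 0.066 0 -0.06 0; 0.3 -0.069 0 0.1 0 -0.1 0; 0.3 -0.092 0 0.133 0 -0.1 0; 0.3 -0.092 0.03 0.133 0 -0.1 0; 0.3 -0.092 0.07 0.133 0 -0.1 0; 0.3 -0.092 0.105 0.133 0 -0.1 0; 0.3 -0.092 0.125 0.133 0 -0.1 0",
)

```text
time_s: 0.95
tcp_pos: [0.4899, -0.0922, 0.0948]
ee_rot: [[-0.099, -0.005, -0.995], [0.995, 0.0, -0.099], [0.0, -1.0, 0.004]]
wrist_force: [-1.2, -0.9, 0.6]
gripper_width: 0.387
```

Run:
```python
from h import *
np.set_printoptions(precision=4,suppress=True)
s=sense();print(s['tcp_pos'],s['ee_rot'],s['wrist_force'],s['gripper_width'],s['time_s'])
a,_,_=snap('side','side1');b,_,_=snap('wrist','wrist1')
import cv2
cv2.imwrite('pics/c1.png',np.hstack([cv2.resize(a[130:310,160:350],(540,512)),cv2.resize(b[:,200:440],(320,512))])[...,::-1][:, :800] if 0 else np.hstack([cv2.resize(a[130:310,160:350],(460,436)),cv2.resize(b[:,200:440],(272,436))])[...,::-1])
```

```text
[ 0.4899 -0.0922  0.0948] [[-0.099  -0.0045 -0.9951]
 [ 0.9951  0.     -0.099 ]
 [ 0.0005 -1.      0.0045]] [-1.2245 -0.9077  0.5878] 0.3870622200420119 0.95
```

View pics/c1.png

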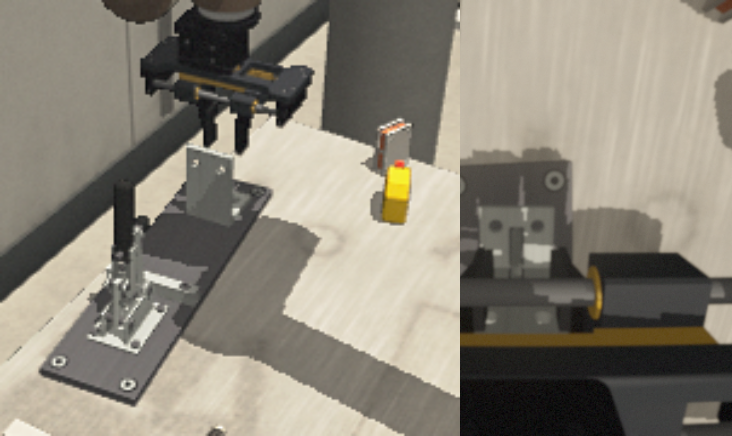

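Emit:
move_arm(
  increments="0.3 0.006 0 0 0 0 0; 0.3 0.012 0 0 0 0 0; 0.3 0.018 0 0 0 0 0; 0.3 0.023 0 0 0 0 0; 0.3 0.028 0 0 0 0 0; 0.3 0.032 0 0 0 0 0; 0.3 0.036 0 0 0 0 0; 0.3 0.04 0 0 0 0 0",
)

```text
time_s: 1.85
tcp_pos: [0.4881, -0.0518, 0.0976]
ee_rot: [[-0.1, 0.0, -0.995], [0.995, 0.0, -0.1], [0.0, -1.0, -0.0]]
wrist_force: [0.3, -0.8, 0.1]
gripper_width: 0.352
```

Emit:
move_arm(
  increments="0.3 0.004 0 0 0 0 0; 0.3 0.008 0 0 0 0 0; 0.3 0.012 0 0 0 0 0; 0.3 0.016 0 0 0 0 0; 0.3 0.019 0 0 0 0 0; 0.3 0.022 0 0 0 0 0; 0.3 0.025 0 0 0 0 0; 0.3 0.028 0 0 0 0 0",
)

```text
time_s: 2.65
tcp_pos: [0.4852, -0.0241, 0.0976]
ee_rot: [[-0.1, 0.0, -0.995], [0.995, 0.0, -0.1], [0.0, -1.0, -0.0]]
wrist_force: [-0.1, -0.3, 0.0]
gripper_width: 0.35
```

Run:
```python
from h import *
a,_,_=snap('side','side2');b,_,_=snap('wrist','wrist2')
cv2.imwrite('pics/c2.png',np.hstack([cv2.resize(a[130:310,160:350],(460,436)),cv2.resize(b[:,200:440],(272,436))])[...,::-1])
```

```text
(no output)
```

View pics/c2.png

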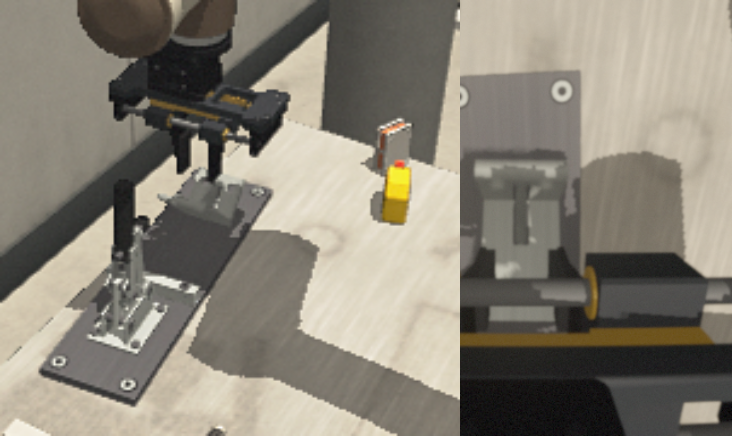

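Run:
```python
from h import *
np.set_printoptions(precision=4,suppress=True)
a,_,_=snap('side','side3');b,_,_=snap('wrist','wrist3')
cv2.imwrite('pics/c3.png',np.hstack([cv2.resize(a[130:310,160:350],(460,436)),cv2.resize(b[:,200:440],(272,436))])[...,::-1])
```

```text
(no output)
```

View pics/c3.png

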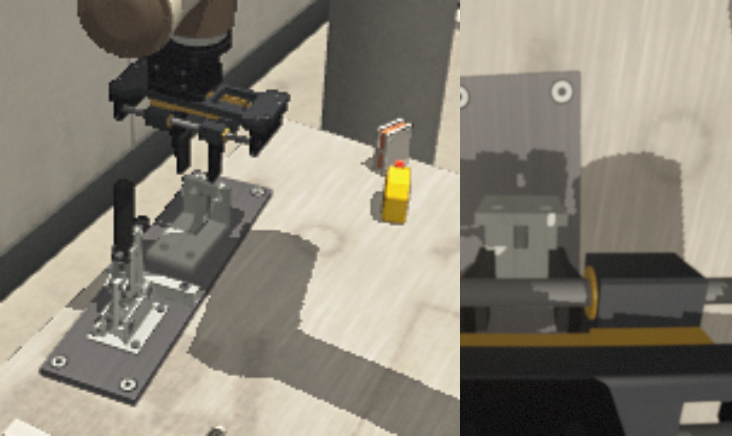

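Emit:
move_arm(
  increments="0.3 0 -0.02 0 0 0 0; 0.3 -0.03 -0.03 0 0 0 0; 0.3 -0.06 -0.03 0 0 0 0; 0.3 -0.09 -0.03 0 0 0 0; 0.3 -0.12 -0.03 0 0 0 0; 0.3 -0.12 -0.03 0 0 0 0",
)

```text
time_s: 3.45
tcp_pos: [0.4972, -0.1463, 0.1274]
ee_rot: [[-0.096, -0.0, -0.995], [0.995, -0.0, -0.096], [-0.0, -1.0, 0.0]]
wrist_force: [-0.4, 0.8, 0.3]
gripper_width: 0.348
```

```bash
cat > m.py <<'E'
from h import *
import sys
np.set_printoptions(precision=4,suppress=True)
t=sys.argv[1]
s=sense();print(s['tcp_pos'],s['time_s'])
th=np.radians(8.4);ux=np.array([np.cos(th),np.sin(th)]);uy=np.array([-ux[1],ux[0]]);O=np.array([.4755,.0577])
a,_,_=snap('side','side'+t);b,_,_=snap('wrist','wrist'+t)
cv2.imwrite(f'pics/c{t}.png',np.hstack([cv2.resize(a[130:310,160:350],(460,436)),cv2.resize(b[:,200:440],(272,436))])[...,::-1])
for n in['side','wrist']:
    P,im,_,f=cloud(n+t)
    F=np.dstack([(P[...,:2]-O)@ux,(P[...,:2]-O)@uy,P[...,2]])
    box=(np.abs(F[...,0])<.06)&(F[...,1]>-.13)&(F[...,1]<.028)
    for lab,zl,zh in [('top',.069,.076),('leg',.017,.024)]:
        k=box&(F[...,2]>zl)&(F[...,2]<zh); q=F[k]
        if len(q)>5: 
            r_=cv2.minAreaRect(q[:,:2].astype(np.float32));print(n,lab,len(q),'med z',np.median(q[:,2]),r_);print(cv2.boxPoints(r_))
E
python3 m.py 4
```

```text
[ 0.4972 -0.1463  0.1274] 3.45
side top 47 med z 0.07147086954841331 ((-0.00767364539206028, -0.10193310678005219), (0.013129410333931446, 0.05958673357963562), 85.94450378417969)
[[-0.0379 -0.1064]
 [ 0.0216 -0.1106]
 [ 0.0225 -0.0975]
 [-0.0369 -0.0933]]
side leg 413 med z 0.019705219246920147 ((-0.004381762817502022, -0.05377647653222084), (0.0997806191444397, 0.06235511228442192), 87.38546752929688)
[[-0.0378 -0.1022]
 [ 0.0245 -0.105 ]
 [ 0.029  -0.0054]
 [-0.0333 -0.0025]]
wrist leg 180 med z 0.020845177460339093 ((-0.003208216279745102, -0.10643372684717178), (0.0021112551912665367, 0.05891759321093559), 86.41559600830078)
[[-0.0327 -0.1056]
 [ 0.0261 -0.1093]
 [ 0.0263 -0.1072]
 [-0.0325 -0.1035]]
```

View pics/c4.png

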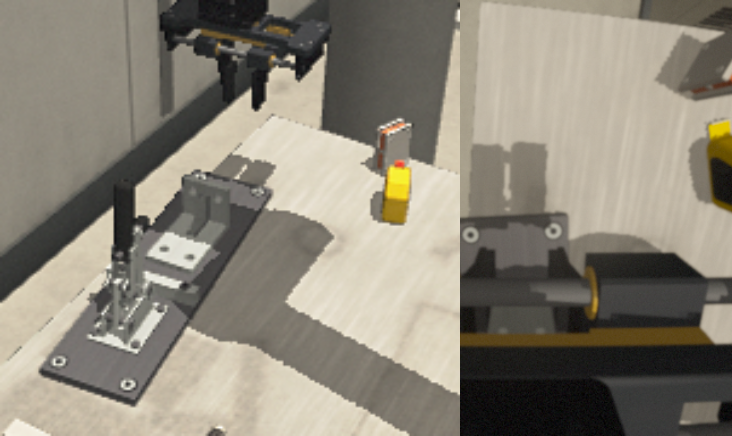

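Emit:
move_arm(
  increments="0.3 0.03 0 0 0 -0.05 0; 0.3 0.06 0.03 -0.001 0 -0.05 0; 0.3 0.06 0.06 -0.001 0 -0.05 0; 0.3 0.06 0.085 -0.001 0 -0.05 0; 0.3 0.06 0.102 -0.001 0 -0.05 0; 0.3 0.06 0.102 -0.001 0 -0.05 0",
)

```text
time_s: 4.15
tcp_pos: [0.4901, -0.0831, 0.0235]
ee_rot: [[-0.151, -0.006, -0.989], [0.989, -0.001, -0.151], [0.0, -1.0, 0.006]]
wrist_force: [-0.1, 0.0, -0.3]
gripper_width: 0.352
```

```bash
python3 m.py 5; python3 -c "
from h import *
s=sense();print(s['tcp_pos'],s['ee_rot'],s['wrist_force'])"
```

```text
[ 0.4901 -0.0831  0.0235] 4.15
side top 53 med z 0.07124367316066849 ((-0.007968917489051819, -0.11373400688171387), (0.035082992166280746, 0.06154299154877663), 86.14319610595703)
[[-0.0399 -0.1292]
 [ 0.0216 -0.1333]
 [ 0.0239 -0.0983]
 [-0.0375 -0.0942]]
side leg 415 med z 0.0196466160639569 ((-0.012496784329414368, -0.04552646726369858), (0.08062882721424103, 0.11181120574474335), 0.3886517286300659)
[[-0.0532  0.0101]
 [-0.0524 -0.1017]
 [ 0.0282 -0.1012]
 [ 0.0274  0.0107]]
wrist leg 317 med z 0.020439563908047687 ((-0.0050013717263937, -0.099454864859581), (0.0154722286388278, 0.03940332680940628), 87.34793853759766)
[[-0.025  -0.1063]
 [ 0.0143 -0.1081]
 [ 0.015  -0.0926]
 [-0.0243 -0.0908]]
[ 0.49243473 -0.08323711  0.02586511] [[-1.50892245e-01  1.80283075e-06 -9.88550216e-01]
 [ 9.88550195e-01 -2.09969049e-04 -1.50892242e-01]
 [-2.07836982e-04 -9.99999978e-01  2.99005124e-05]] [0.04581185 0.28680219 0.73037987]
```

View pics/c5.png

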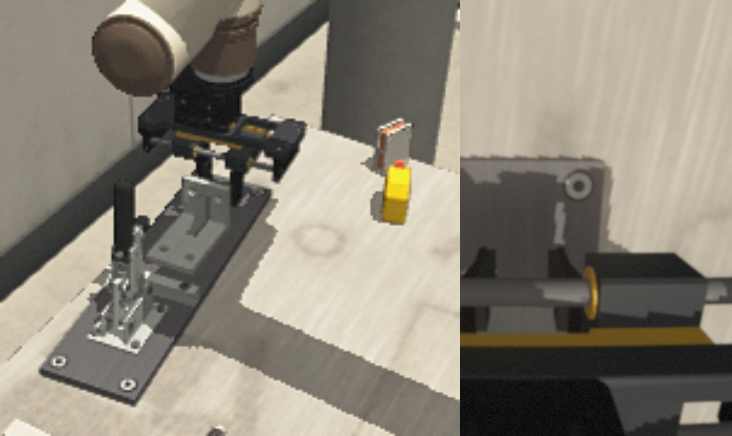

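Emit:
move_arm(
  increments="0.3 0.007 0 0 0 0 0; 0.3 0.014 0 0 0 0 0; 0.3 0.02 0 0 0 0 0; 0.3 0.026 0 0 0 0 0; 0.3 0.032 0 0 0 0 0; 0.3 0.038 0 0 0 0 0; 0.3 0.044 0 0 0 0 0; 0.3 0.05 0 0 0 0 0",
)

```text
time_s: 5.05
tcp_pos: [0.4851, -0.0347, 0.0262]
ee_rot: [[-0.15, 0.001, -0.989], [0.989, -0.001, -0.15], [-0.001, -1.0, -0.001]]
wrist_force: [1.1, -6.2, 4.0]
gripper_width: 0.348
```

```bash
python3 m.py 6
```

```text
[ 0.4851 -0.0347  0.0262] 5.05
side top 71 med z 0.07156281446553048 ((-0.008434470742940903, -0.08486458659172058), (0.028981301933526993, 0.0615234337747097), 86.60336303710938)
[[-0.04   -0.0975]
 [ 0.0214 -0.1012]
 [ 0.0231 -0.0722]
 [-0.0383 -0.0686]]
side leg 404 med z 0.019924567897957657 ((-0.007203269749879837, -0.028952565044164658), (0.06147328391671181, 0.09639450907707214), 0.38940945267677307)
[[-0.0383  0.019 ]
 [-0.0376 -0.0774]
 [ 0.0239 -0.0769]
 [ 0.0232  0.0195]]
wrist top 873 med z 0.07300196673143447 ((-0.004339713603258133, -0.08619977533817291), (0.040113192051649094, 0.016533851623535156), 0.4225926697254181)
[[-0.0245 -0.0781]
 [-0.0243 -0.0946]
 [ 0.0158 -0.0943]
 [ 0.0157 -0.0778]]
wrist leg 130 med z 0.01894638193050975 ((-0.004644656553864479, -0.08072121441364288), (0.03163611516356468, 0.0013727728510275483), 0.6176069974899292)
[[-0.0205 -0.0802]
 [-0.0205 -0.0816]
 [ 0.0112 -0.0812]
 [ 0.0112 -0.0799]]
```

View pics/c6.png

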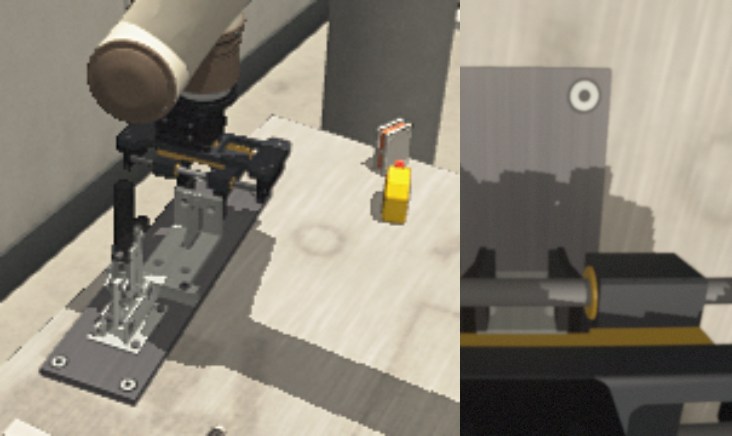

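Emit:
move_arm(
  increments="0.3 0.003 0 0 0 0 0; 0.3 0.005 0 0 0 0 0; 0.3 0.007 0 0 0 0 0; 0.3 0.008 0 0 0 0 0",
)

```text
time_s: 5.55
tcp_pos: [0.4835, -0.027, 0.0258]
ee_rot: [[-0.15, -0.0, -0.989], [0.989, -0.001, -0.15], [-0.001, -1.0, 0.0]]
wrist_force: [0.9, -6.7, 4.3]
gripper_width: 0.353
```

Emit:
move_arm(
  increments="0.3 0.002 0 0 0 0 0; 0.3 0.003 0 0 0 0 0; 0.3 0.003 0 0 0 0 0",
)

```text
time_s: 5.85
tcp_pos: [0.4829, -0.0243, 0.0258]
ee_rot: [[-0.149, -0.0, -0.989], [0.989, -0.001, -0.149], [-0.001, -1.0, 0.001]]
wrist_force: [1.4, -4.9, 3.3]
gripper_width: 0.349
```

Emit:
move_arm(
  increments="0.3 0.001 0 0 0 0 0; 0.3 0.002 0 0 0 0 0; 0.3 0.002 0 0 0 0 0",
)

```text
time_s: 6.15
tcp_pos: [0.4827, -0.0241, 0.026]
ee_rot: [[-0.148, -0.001, -0.989], [0.989, -0.003, -0.148], [-0.003, -1.0, 0.001]]
wrist_force: [2.3, -17.3, 2.6]
gripper_width: 0.351
```

Emit:
move_arm(
  increments="0.3 0.001 0 0 0 0 0; 0.3 0.002 0 0 0 0 0; 0.3 0.002 0 0 0 0 0",
)

```text
time_s: 6.45
tcp_pos: [0.4826, -0.0238, 0.0264]
ee_rot: [[-0.148, -0.001, -0.989], [0.989, -0.005, -0.148], [-0.005, -1.0, 0.002]]
wrist_force: [5.6, -27.2, 4.2]
gripper_width: 0.35
```

Emit:
move_arm(
  increments="0.3 -0.01 0 0 0 0 0; 0.3 -0.03 0 0 0 0 0; 0.3 -0.05 -0.02 0 0 0 0; 0.3 -0.06 -0.06 0 0 0 0; 0.3 -0.06 -0.1 0 0 0 0; 0.3 -0.06 -0.14 0 0 0 0; 0.3 -0.06 -0.18 0 0 0 0; 0.3 -0.06 -0.2 0 0 0 0",
)

```text
time_s: 7.25
tcp_pos: [0.4925, -0.0785, 0.2291]
ee_rot: [[-0.15, 0.005, -0.989], [0.989, 0.001, -0.15], [0.0, -1.0, -0.006]]
wrist_force: [0.1, 0.5, -0.5]
gripper_width: 0.352
```

```bash
python3 m.py 7
python3 - <<'E'
import cv2,numpy as np
im=cv2.imread('pics/side7.png')
a=cv2.resize(im[170:300,170:290],(600,650)[:2],interpolation=cv2.INTER_CUBIC)[:600]
cv2.imwrite('pics/side7z.png',a)
E
```

```text
[ 0.4925 -0.0785  0.2291] 7.25
side top 51 med z 0.07145822407556557 ((-0.00765305757522583, -0.06584973633289337), (0.012021750211715698, 0.061908163130283356), 87.82931518554688)
[[-0.0388 -0.0707]
 [ 0.0231 -0.073 ]
 [ 0.0235 -0.061 ]
 [-0.0384 -0.0587]]
side leg 376 med z 0.01967731516929322 ((-0.0077862199395895, -0.024167001247406006), (0.06221418082714081, 0.08745594322681427), 1.2043012380599976)
[[-0.0398  0.0189]
 [-0.038  -0.0685]
 [ 0.0242 -0.0672]
 [ 0.0224  0.0202]]
wrist top 276 med z 0.07173169586695774 ((-0.002643965184688568, -0.06770610064268112), (0.05639045685529709, 0.008693638257682323), 0.20297318696975708)
[[-0.0309 -0.0635]
 [-0.0308 -0.0722]
 [ 0.0256 -0.072 ]
 [ 0.0255 -0.0633]]
wrist leg 565 med z 0.019861649074128296 ((-0.0046108197420835495, -0.022135742008686066), (0.10016346722841263, 0.05964325740933418), 89.98003387451172)
[[-0.0344 -0.0722]
 [ 0.0252 -0.0722]
 [ 0.0252  0.0279]
 [-0.0344  0.028 ]]
```

View pics/side7z.png

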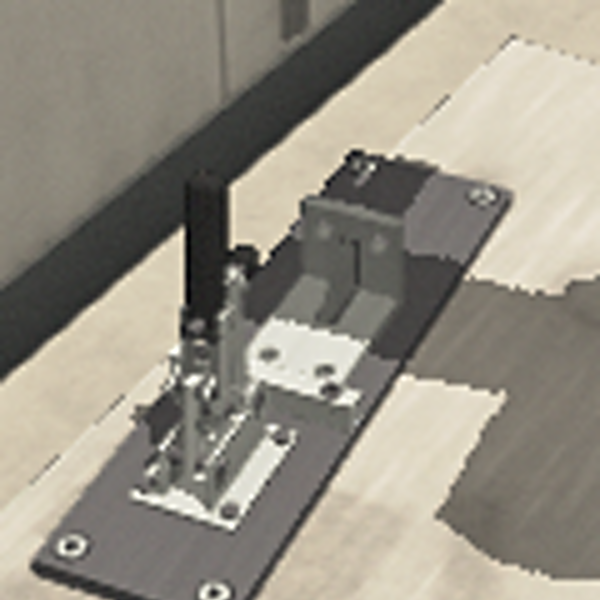

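View pics/wrist7.png

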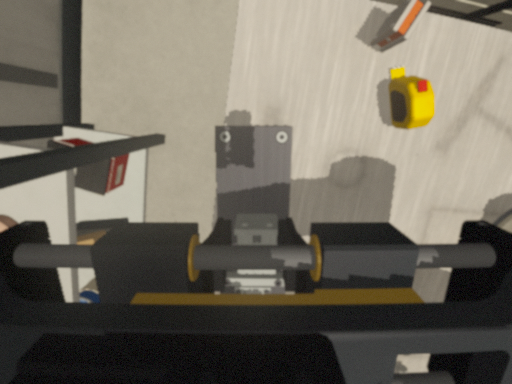

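Emit:
move_arm(
  increments="1 0.04 0 -0.003 0 0 0; 1 0.085 0 -0.003 0 0 0; 1 0.13 0 -0.003 0 0 0; 1 0.17 0 -0.003 0 0 0; 1 0.182 0.01 -0.003 0 0 0; 1 0.182 0.04 -0.003 0 0 0; 1 0.182 0.065 -0.003 0 0 0; 1 0.182 0.074 -0.003 0 0 0",
)

```text
time_s: 8.15
tcp_pos: [0.4645, 0.1004, 0.1477]
ee_rot: [[-0.149, -0.008, -0.989], [0.989, -0.003, -0.149], [-0.002, -1.0, 0.008]]
wrist_force: [-0.0, 0.7, -0.1]
gripper_width: 0.005
```

```bash
cat > fx.py <<'E'
from h import *
np.set_printoptions(precision=4,suppress=True)
th=np.radians(8.4);ux=np.array([np.cos(th),np.sin(th)]);uy=np.array([-ux[1],ux[0]]);O=np.array([.4755,.0577])
s=sense();p=s['tcp_pos'];print('fix',(p[:2]-O)@ux,(p[:2]-O)@uy,p[2],'F',s['wrist_force'],s['gripper_width'],s['time_s'])
import sys
t=sys.argv[1]
a,_,_=snap('side','side'+t);b,_,_=snap('scene','scene'+t)
cv2.imwrite(f'pics/c{t}.png',np.hstack([cv2.resize(a[130:300,150:300],(400,453)),cv2.resize(b[120:270,160:300],(400,453))])[...,::-1])
E
python3 fx.py 8
```

```text
fix -0.004685866829870505 0.043819199470356056 0.14770456661222414 F [-0.0281  0.7392 -0.0774] 0.005341637691473665 8.15
```

View pics/c8.png

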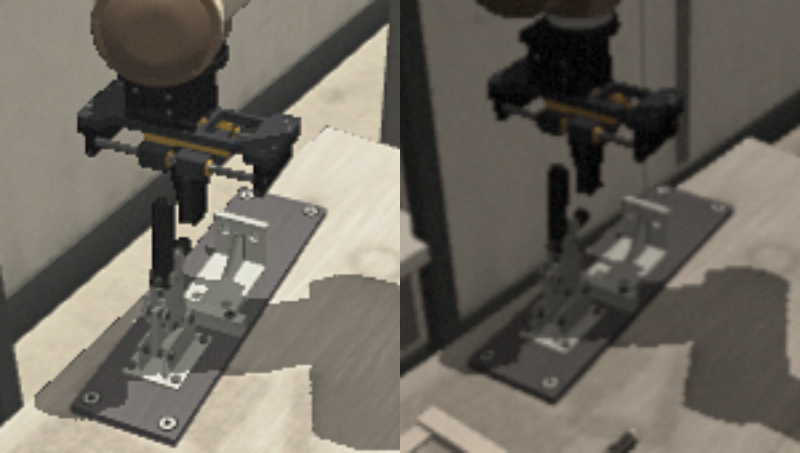

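Emit:
move_arm(
  increments="1 0.01 0 -0.003 0 0 0; 1 0.02 0 -0.003 0 0 0; 1 0.028 0 -0.003 0 0 0; 1 0.036 0 -0.003 0 0 0; 1 0.046 0 -0.003 0 0 0; 1 0.056 0 -0.003 0 0 0; 1 0.066 0.001 -0.003 0 0 0; 1 0.076 0.003 -0.003 0 0 0",
)

```text
time_s: 9.05
tcp_pos: [0.4587, 0.1777, 0.1487]
ee_rot: [[-0.15, 0.0, -0.989], [0.989, -0.0, -0.15], [-0.0, -1.0, -0.0]]
wrist_force: [1.6, -3.4, -0.1]
gripper_width: 0.004
```

```bash
python3 fx.py 9
```

```text
fix 0.00094166722451966 0.12117071192885423 0.1486972885946651 F [ 1.6006 -3.3891 -0.1334] 0.003715466260008059 9.05
```

View pics/c9.png

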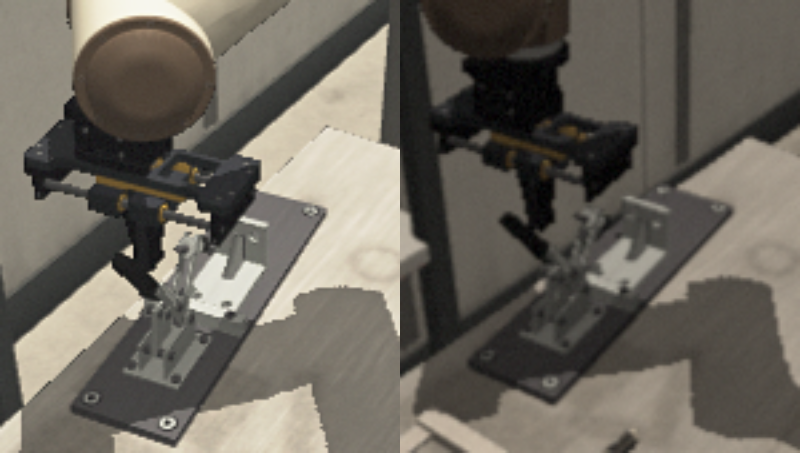

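Emit:
move_arm(
  increments="1 0.006 0.002 0 0 0 0; 1 0.011 0.006 0 0 0 0; 1 0.015 0.012 0 0 0 0; 1 0.018 0.02 0 0 0 0; 1 0.02 0.029 0 0 0 0; 1 0.022 0.038 0 0 0 0; 1 0.024 0.046 0 0 0 0; 1 0.026 0.054 0 0 0 0",
)

```text
time_s: 9.95
tcp_pos: [0.4549, 0.2029, 0.0938]
ee_rot: [[-0.149, -0.0, -0.989], [0.989, -0.0, -0.149], [-0.0, -1.0, 0.0]]
wrist_force: [0.4, -0.3, 0.9]
gripper_width: 0.004
```

```bash
python3 fx.py 10
```

```text
fix 0.0008171499049028543 0.1466705542379911 0.09375001724475948 F [ 0.4065 -0.3478  0.8961] 0.004117724889593999 9.95
```

View pics/c10.png

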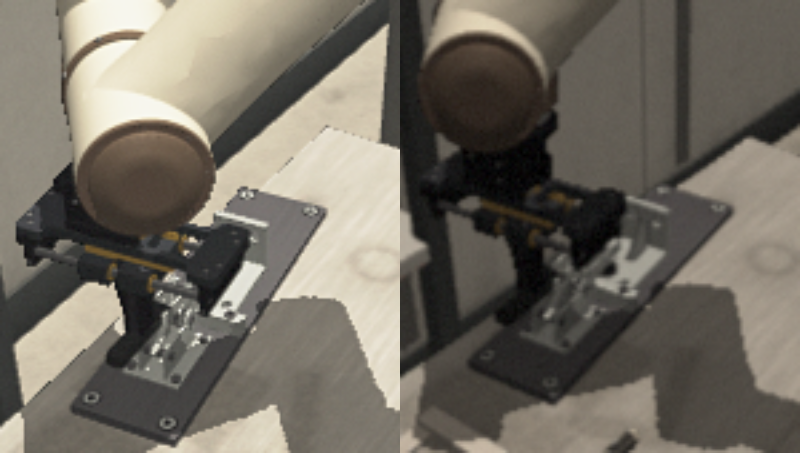

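Emit:
move_arm(
  increments="1 0.001 0.004 0 0 0 0; 1 0.002 0.008 0 0 0 0; 1 0.002 0.011 0 0 0 0; 1 0.002 0.014 0 0 0 0",
)

```text
time_s: 10.45
tcp_pos: [0.4548, 0.205, 0.0806]
ee_rot: [[-0.15, 0.001, -0.989], [0.989, 0.001, -0.15], [0.0, -1.0, -0.001]]
wrist_force: [-2.9, 2.1, 5.8]
gripper_width: 0.007
```

Emit:
move_arm(
  increments="1 0 0.002 0 0 0 0; 1 0 0.004 0 0 0 0; 1 0 0.004 0 0 0 0",
)

```text
time_s: 10.75
tcp_pos: [0.4549, 0.2056, 0.0783]
ee_rot: [[-0.15, 0.001, -0.989], [0.989, 0.001, -0.15], [0.001, -1.0, -0.001]]
wrist_force: [-6.7, 1.8, 13.1]
gripper_width: 0.003
```

```bash
python3 fx.py 11
```

```text
fix 0.0012105308853945463 0.14935348912532603 0.07833215478746786 F [-6.7281  1.7987 13.1249] 0.0028983213643002568 10.75
```

View pics/c11.png

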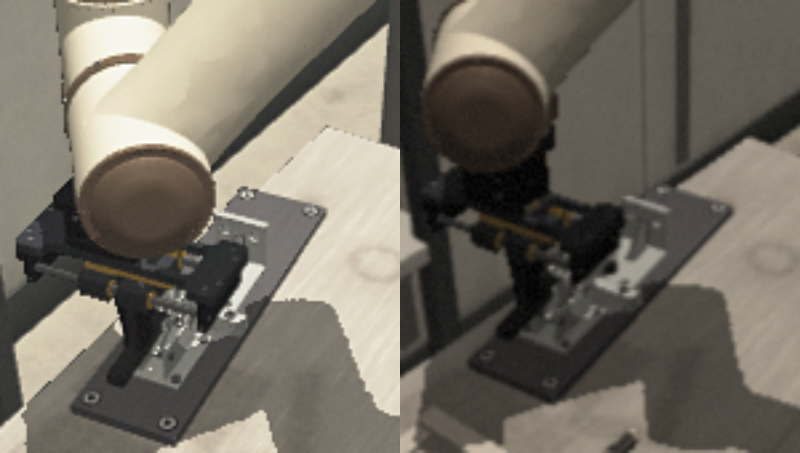

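Emit:
move_arm(
  increments="1 0 0.002 0 0 0 0; 1 0 0.003 0 0 0 0; 1 0 0.003 0 0 0 0",
)

```text
time_s: 11.15
tcp_pos: [0.455, 0.2062, 0.0763]
ee_rot: [[-0.15, 0.002, -0.989], [0.989, 0.002, -0.15], [0.002, -1.0, -0.002]]
wrist_force: [-9.2, 3.5, 17.5]
gripper_width: 0.008
```

Emit:
move_arm(
  increments="1 0 0.002 0 0 0 0; 1 0 0.003 0 0 0 0; 1 0 0.003 0 0 0 0",
)

```text
time_s: 11.45
tcp_pos: [0.455, 0.2067, 0.074]
ee_rot: [[-0.151, 0.003, -0.989], [0.989, 0.003, -0.151], [0.003, -1.0, -0.003]]
wrist_force: [-10.8, 4.1, 23.7]
gripper_width: 0.005
```

```bash
python3 fx.py 12
python3 - <<'E'
import cv2
im=cv2.imread('pics/side12.png')
cv2.imwrite('pics/s12z.png',cv2.resize(im[200:310,165:265],None,fx=5.4,fy=5.4,interpolation=cv2.INTER_CUBIC))
E
```

```text
fix 0.0014897217654012617 0.15039530731842723 0.07397932427404146 F [-10.7903   4.1287  23.671 ] 0.005136720532647457 11.45
```

View pics/s12z.png

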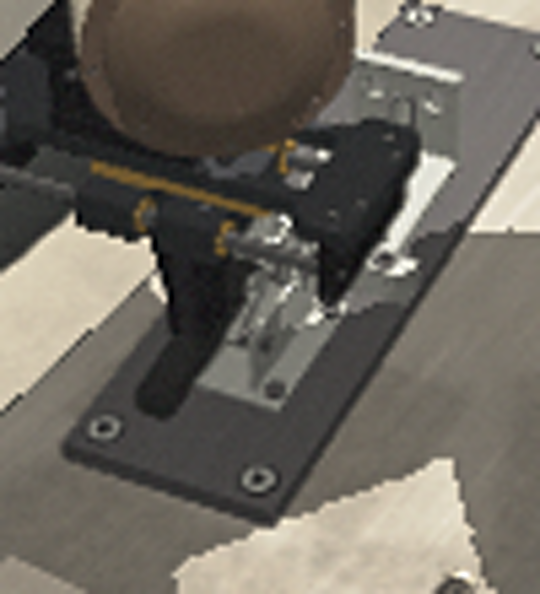

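Emit:
move_arm(
  increments="1 0 -0.01 0 0 0 0; 1 0 -0.04 0 0 0 0; 1 0 -0.08 0 0 0 0; 1 0 -0.12 0 0 0 0; 1 -0.03 -0.15 0 0 0 0; 1 -0.06 -0.17 0 0 0 0; 1 -0.1 -0.17 0 0 0 0",
)

```text
time_s: 12.25
tcp_pos: [0.4714, 0.1062, 0.2442]
ee_rot: [[-0.152, 0.007, -0.988], [0.988, 0.003, -0.152], [0.002, -1.0, -0.008]]
wrist_force: [0.7, 0.5, 0.1]
gripper_width: 0.004
```

```bash
python3 fx.py 13; python3 m.py 13 >/dev/null
python3 - <<'E'
import cv2,numpy as np
from h import *
im=cv2.imread('pics/side13.png')
a=cv2.resize(im[200:310,165:265],None,fx=5.4,fy=5.4,interpolation=cv2.INTER_CUBIC)
cv2.imwrite('pics/s13z.png',a)
th=np.radians(8.4);ux=np.array([np.cos(th),np.sin(th)]);uy=np.array([-ux[1],ux[0]]);O=np.array([.4755,.0577])
for n in ['side13','scene13']:
    P,im,_,f=cloud(n);F=np.dstack([(P[...,:2]-O)@ux,(P[...,:2]-O)@uy,P[...,2]])
    k=(np.abs(F[...,0])<.025)&(F[...,2]>.03)&(F[...,2]<.14)
    for y in np.arange(0,.21,.01):
        q=F[k&(np.abs(F[...,1]-y)<.005)]
        if len(q)>2: print(n,round(y,3),len(q),'x',np.round(q[:,0].min(),3),np.round(q[:,0].max(),3),'z',np.percentile(q[:,2],[10,90,100]))
E
```

```text
fix 0.0030317176800815676 0.048550423197410396 0.2441716433037817 F [0.7297 0.4639 0.0957] 0.004159708493171899 12.25
side13 0.0 24 x -0.011 0.009 z [0.04363132 0.0635511  0.07982565]
side13 0.01 55 x -0.011 0.006 z [0.04198896 0.07708135 0.08095194]
side13 0.02 20 x -0.01 0.007 z [0.04575716 0.05688283 0.06163265]
side13 0.03 14 x -0.019 -0.004 z [0.03150631 0.05417581 0.05673095]
side13 0.04 25 x -0.022 -0.005 z [0.03079041 0.05440381 0.05548382]
side13 0.05 15 x -0.02 0.01 z [0.03641176 0.07510809 0.07917378]
side13 0.06 43 x -0.016 0.012 z [0.05752949 0.0814771  0.08362388]
side13 0.07 54 x -0.019 0.009 z [0.04754143 0.07964533 0.08323456]
side13 0.08 61 x -0.018 0.01 z [0.04448073 0.07850487 0.08419273]
side13 0.09 39 x -0.017 0.011 z [0.03549994 0.0796096  0.08246016]
side13 0.1 33 x -0.017 0.009 z [0.03532858 0.07885466 0.08034659]
side13 0.11 59 x -0.017 0.012 z [0.04121515 0.08223538 0.08378068]
side13 0.12 67 x -0.018 0.01 z [0.03859116 0.0809274  0.08301969]
side13 0.13 35 x -0.017 0.005 z [0.03874827 0.08136682 0.08342463]
side13 0.14 27 x -0.011 0.007 z [0.07426015 0.081
[... 1008 characters left out ...]
0.07893037 0.08165353]
scene13 0.1 32 x -0.012 0.017 z [0.03984315 0.08068161 0.08155504]
scene13 0.11 49 x -0.012 0.016 z [0.03850589 0.08335639 0.0846247 ]
scene13 0.12 64 x -0.014 0.017 z [0.0378628  0.08177798 0.08345801]
scene13 0.13 33 x -0.011 0.018 z [0.03305774 0.08220041 0.08484186]
scene13 0.14 20 x -0.007 0.011 z [0.07629775 0.08237212 0.08464521]
scene13 0.15 20 x -0.006 0.009 z [0.07210681 0.08151516 0.08318908]
scene13 0.16 21 x -0.007 0.01 z [0.07406861 0.08212042 0.08291653]
scene13 0.17 20 x -0.006 0.012 z [0.07253365 0.08187836 0.08334943]
scene13 0.18 21 x -0.007 0.011 z [0.07478263 0.08246622 0.08352687]
scene13 0.19 33 x -0.007 0.011 z [0.07172942 0.0811161  0.0821961 ]
```

View pics/s13z.png

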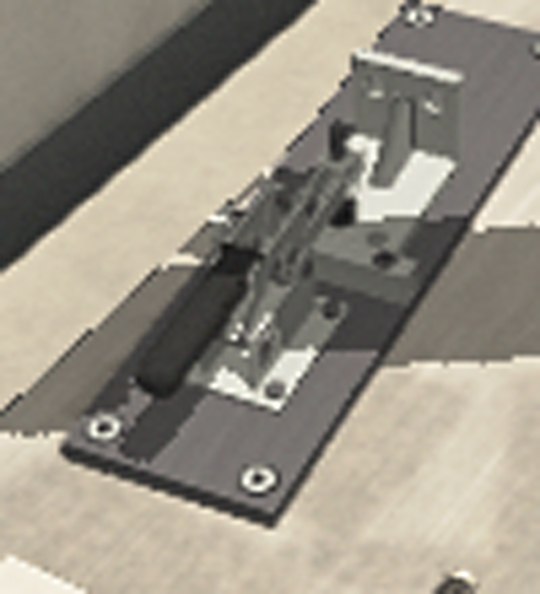

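```bash
cat > hf.py <<'E'
from h import *
np.set_printoptions(precision=4,suppress=True)
th=np.radians(8.4);ux=np.array([np.cos(th),np.sin(th)]);uy=np.array([-ux[1],ux[0]]);O=np.array([.4755,.0577])
def FF(n):
    P,im,_,f=cloud(n);return np.dstack([(P[...,:2]-O)@ux,(P[...,:2]-O)@uy,P[...,2]]),im
import sys
t=sys.argv[1]
for c in ['side','scene']:
    F,im=FF(c+'0'); dark=im.max(2)<70
    k=dark&(np.abs(F[...,0])<.03)&(F[...,2]>.115)&(F[...,2]<.188)&(F[...,1]>.06)&(F[...,1]<.13)
    q=F[k]; 
    # per-z max y (back face)
    zs=np.arange(.12,.188,.006); ys=[];zz=[]
    for z in zs:
        s=q[np.abs(q[:,2]-z)<.004]
        if len(s)>4: ys.append(np.percentile(s[:,1],80));zz.append(z)
    a=np.polyfit(zz,ys,1); print(c,'open: y=',a,'tilt',np.degrees(np.arctan(a[0])),'face y@.19',np.polyval(a,.19))
    F,im=FF(c+t); dark=im.max(2)<70
    k=(np.abs(F[...,0])<.02)&(F[...,2]>.05)&(F[...,2]<.1)&(F[...,1]>.125)&(F[...,1]<.185)
    q=F[k]; ys=np.arange(.13,.186,.006);zt=[];yy=[];wd=[]
    for y in ys:
        s=q[np.abs(q[:,1]-y)<.004]
        if len(s)>4: zt.append(np.percentile(s[:,2],85));yy.append(y)
    a=np.polyfit(yy,zt,1); print(c,'shut: z=',a,'tilt',np.degrees(np.arctan(a[0])),'top z@.19',np.polyval(a,.19),np.round(zt,4))
    # arm
    k=(np.abs(F[...,0])<.03)&(F[...,1]>.0)&(F[...,1]<.06)&(F[...,2]>.025)
    v,u=np.where(k); print(c,'px',u.min(),u.max(),v.min(),v.max())
E
python3 hf.py 13; python3 -c "
import cv2
im=cv2.imread('pics/scene13.png')
cv2.imwrite('pics/sc13z.png',cv2.resize(im[165:260,180:290],None,fx=6,fy=6,interpolation=cv2.INTER_CUBIC))"
```

```text
side open: y= [-0.1004  0.1141] tilt -5.733675683079156 face y@.19 0.09501301314318053
side shut: z= [-0.02    0.0839] tilt -1.1437998271541057 top z@.19 0.08014352550580775 [0.0812 0.0815 0.0814 0.0811 0.0807 0.0804 0.0801 0.0805 0.0806 0.0805]
side px 193 232 13 250
scene open: y= [-0.1159  0.1166] tilt -6.6119716398324675 face y@.19 0.0946141933125912
scene shut: z= [-0.0113  0.0837] tilt -0.6499358275915319 top z@.19 0.08155107373832653 [0.0828 0.0822 0.0817 0.0824 0.0813 0.0819 0.0809 0.0819 0.0821 0.0819]
scene px 206 237 10 217
```

View pics/sc13z.png

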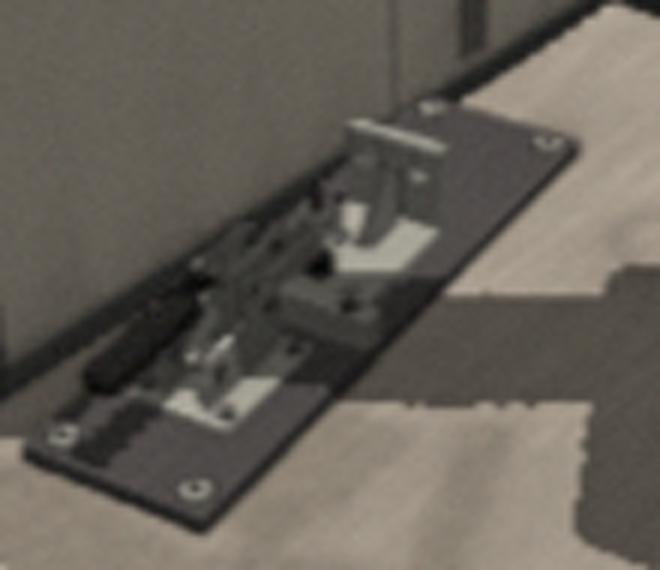

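Emit:
move_arm(
  increments="1 0.04 0 0 0 0 0; 1 0.08 0 0.001 0 0 0; 1 0.117 0.02 0.002 0 0 0; 1 0.117 0.06 0.002 0 0 0; 1 0.117 0.1 0.002 0 0 0; 1 0.117 0.13 0.002 0 0 0; 1 0.117 0.148 0.002 0 0 0; 1 0.117 0.148 0.002 0 0 0",
)

```text
time_s: 13.25
tcp_pos: [0.448, 0.2207, 0.0894]
ee_rot: [[-0.151, -0.006, -0.989], [0.989, -0.005, -0.151], [-0.004, -1.0, 0.006]]
wrist_force: [-0.0, -0.8, -0.6]
gripper_width: 0.004
```

Emit:
move_arm(
  increments="1 0 0.003 0 0 0 0; 1 0 0.005 0 0 0 0; 1 0 0.007 0 0 0 0; 1 0 0.008 0 0 0 0; 1 0 0.009 0 0 0 0; 1 0 0.009 0 0 0 0",
)

```text
time_s: 13.85
tcp_pos: [0.4502, 0.2212, 0.0837]
ee_rot: [[-0.149, 0.0, -0.989], [0.989, 0.0, -0.149], [0.0, -1.0, -0.0]]
wrist_force: [-0.5, 0.1, 0.6]
gripper_width: 0.003
```

Emit:
move_arm(
  increments="1 0 0.001 0 0 0 0; 1 0 0.002 0 0 0 0; 1 0 0.003 0 0 0 0; 1 0 0.003 0 0 0 0",
)

```text
time_s: 14.25
tcp_pos: [0.4502, 0.2213, 0.0807]
ee_rot: [[-0.15, 0.0, -0.989], [0.989, 0.0, -0.15], [0.0, -1.0, -0.0]]
wrist_force: [-0.5, 0.5, 1.7]
gripper_width: 0.005
```

Emit:
move_arm(
  increments="1 0 0.001 0 0 0 0; 1 0 0.002 0 0 0 0; 1 0 0.003 0 0 0 0; 1 0 0.003 0 0 0 0",
)

```text
time_s: 14.65
tcp_pos: [0.4503, 0.2218, 0.0785]
ee_rot: [[-0.15, 0.001, -0.989], [0.989, 0.001, -0.15], [0.001, -1.0, -0.001]]
wrist_force: [-3.4, 0.8, 9.2]
gripper_width: 0.01
```

Emit:
move_arm(
  increments="1 0 0.002 0 0 0 0; 1 0 0.004 0 0 0 0; 1 0 0.004 0 0 0 0",
)

```text
time_s: 14.95
tcp_pos: [0.4504, 0.2225, 0.0752]
ee_rot: [[-0.15, 0.002, -0.989], [0.989, 0.002, -0.15], [0.002, -1.0, -0.002]]
wrist_force: [-6.1, 2.3, 13.5]
gripper_width: 0.007
```

Emit:
move_arm(
  increments="1 0 -0.002 0 0 0 0; 1 0 -0.004 0 0 0 0; 1 0 -0.005 0 0 0 0; 1 0 -0.006 0 0 0 0; 1 0 -0.006 0 0 0 0",
)

```text
time_s: 15.45
tcp_pos: [0.4502, 0.2215, 0.0798]
ee_rot: [[-0.15, 0.001, -0.989], [0.989, 0.001, -0.15], [0.001, -1.0, -0.001]]
wrist_force: [-2.4, 0.9, 4.4]
gripper_width: 0.002
```

Emit:
move_arm(
  increments="1 0 -0.001 0 0 0 0; 1 0 -0.002 0 0 0 0; 1 0 -0.003 0 0 0 0; 1 0 -0.003 0 0 0 0",
)

```text
time_s: 15.85
tcp_pos: [0.45, 0.2209, 0.0823]
ee_rot: [[-0.149, -0.001, -0.989], [0.989, -0.001, -0.149], [-0.0, -1.0, 0.001]]
wrist_force: [0.5, 0.1, -0.5]
gripper_width: 0.003
```

Emit:
move_arm(
  increments="1 0 -0.01 0 0 0 0; 1 0 -0.04 0 0 0 0; 1 0 -0.08 0 0 0 0; 1 0 -0.12 0 0 0 0; 1 -0.04 -0.15 0 0 0 0; 1 -0.08 -0.16 0 0 0 0; 1 -0.12 -0.16 0 0 0 0; 1 -0.16 -0.16 0 0 0 0",
)

```text
time_s: 16.65
tcp_pos: [0.474, 0.0616, 0.244]
ee_rot: [[-0.15, 0.002, -0.989], [0.989, 0.001, -0.15], [0.001, -1.0, -0.002]]
wrist_force: [0.5, 0.1, 0.7]
gripper_width: 0.008
```

```bash
python3 fx.py 14; python3 hf.py 14; python3 m.py 15
python3 - <<'E'
from h import *
im=cv2.imread('pics/side15.png')
cv2.imwrite('pics/s15z.png',cv2.resize(im[190:310,165:275],None,fx=5,fy=5,interpolation=cv2.INTER_CUBIC))
E
```

```text
fix -0.0008723668602271624 0.004104938495684709 0.2439887639194348 F [0.4814 0.0827 0.7381] 0.007963285105899876 16.65
side open: y= [-0.1004  0.1141] tilt -5.733675683079156 face y@.19 0.09501301314318053
side shut: z= [-0.0306  0.0853] tilt -1.7537872033800095 top z@.19 0.07950153598013777 [0.0819 0.0805 0.0808 0.0804 0.0807 0.081  0.0802 0.0803 0.0798 0.0794]
side px 201 235 8 250
scene open: y= [-0.1159  0.1166] tilt -6.6119716398324675 face y@.19 0.0946141933125912
scene shut: z= [-0.0121  0.0836] tilt -0.6904706981126172 top z@.19 0.08131288679418391 [0.0821 0.0826 0.0811 0.0818 0.0815 0.0822 0.0809 0.0821 0.0813 0.0814]
scene px 210 238 8 218
[0.4738 0.0596 0.2434] 16.75
side top 52 med z 0.07148069866909529 ((-0.008452001959085464, -0.030468717217445374), (0.06043604761362076, 0.08212840557098389), 1.3866766691207886)
[[-0.0397  0.0099]
 [-0.0377 -0.0723]
 [ 0.0228 -0.0708]
 [ 0.0208  0.0113]]
side leg 260 med z 0.01988132642257101 ((-0.012000355869531631, -0.024613935500383377), (0.06188678368926048, 0.08618853986263275), 7.722576141357422)
[[-0.0485  0.0139]
 [-0.0369 -0.0715]
 [ 0.0245 -0.0632]
 [ 0.0129  0.0222]]
wrist top 351 med z 0.07228749867161671 ((-0.004160568118095398, -0.03284803405404091), (0.07374792546033859, 0.05960269644856453), 89.96052551269531)
[[-0.034  -0.0697]
 [ 0.0256 -0.0697]
 [ 0.0257  0.004 ]
 [-0.0339  0.004 ]]
wrist leg 2053 med z 0.019935931851935595 ((-0.004565004259347916, -0.016530726104974747), (0.08757947385311127, 0.060021769255399704), 89.92875671386719)
[[-0.0346 -0.0603]
 [ 0.0254 -0.0604]
 [ 0.0255  0.0272]
 [-0.0345  0.0273]]
```

View pics/s15z.png

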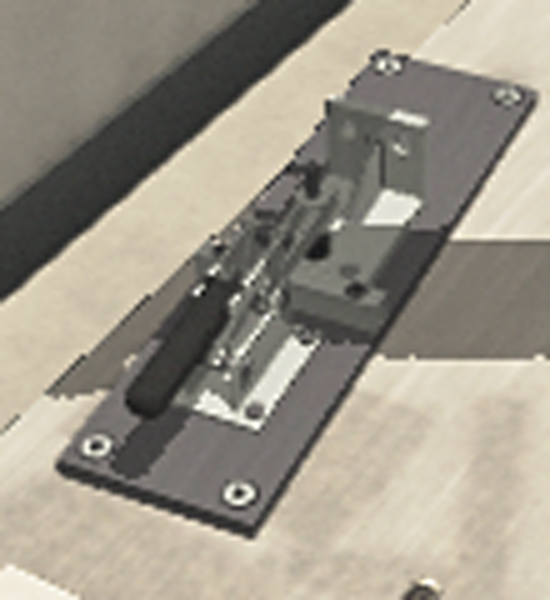

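View pics/wrist15.png

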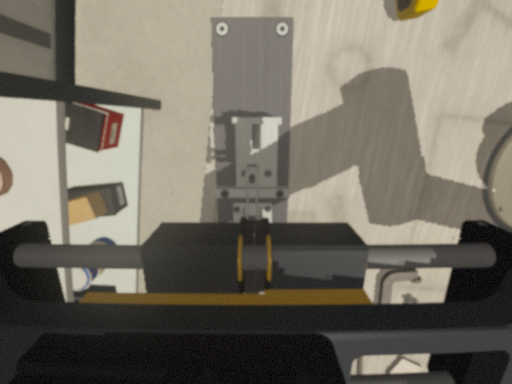

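```bash
python3 - <<'E'
from h import *
np.set_printoptions(precision=4,suppress=True)
th=np.radians(8.4);ux=np.array([np.cos(th),np.sin(th)]);uy=np.array([-ux[1],ux[0]]);O=np.array([.4755,.0577])
P,im,_,f=cloud('wrist15');F=np.dstack([(P[...,:2]-O)@ux,(P[...,:2]-O)@uy,P[...,2]])
for x in [-.028,-.02,.012,.02]:
    c=(np.abs(F[...,0]-x)<.004)&(F[...,1]>-.06)&(F[...,1]<.06)
    L=F[c&(np.abs(F[...,2]-.02)<.004)];N=F[c&(np.abs(F[...,2]-.032)<.004)];W=F[c&(np.abs(F[...,2]-.012)<.003)]
    print(x,'leg max y',L[:,1].max(),'z',np.median(L[:,2]),'fence min y',N[:,1].min() if len(N) else None,'plate pts',len(W))
for x in [-.046,.04]:
    c=(np.abs(F[...,0]-x)<.004)&(F[...,1]>-.06)&(F[...,1]<.06)
    N=F[c&(np.abs(F[...,2]-.032)<.004)];W=F[c&(np.abs(F[...,2]-.012)<.004)];print('fence',x,N[:,1].min(),N[:,1].max(),'plate max',W[:,1].max())
E
python3 - <<'E'
import cv2
im=cv2.imread('pics/wrist15.png')
cv2.imwrite('pics/w15z.png',cv2.resize(im[105:225,195:310],None,fx=5,fy=5,interpolation=cv2.INTER_CUBIC))
E
```

```text
-0.028 leg max y 0.05941618167775882 z 0.019883941949927764 fence min y 0.028348706849934055 plate pts 47
-0.02 leg max y 0.05998493474339164 z 0.019913999901198215 fence min y 0.028281124568889753 plate pts 60
0.012 leg max y 0.057780177692245784 z 0.019886929156238575 fence min y 0.028268662493532822 plate pts 31
0.02 leg max y 0.05960085219456806 z 0.019831846454614138 fence min y 0.02846656912997596 plate pts 36
fence -0.046 0.02849378343523366 0.04249181032152934 plate max 0.0594151838295531
fence 0.04 0.028279422109503412 0.04237514568632411 plate max 0.05935969899351157
```

View pics/w15z.png

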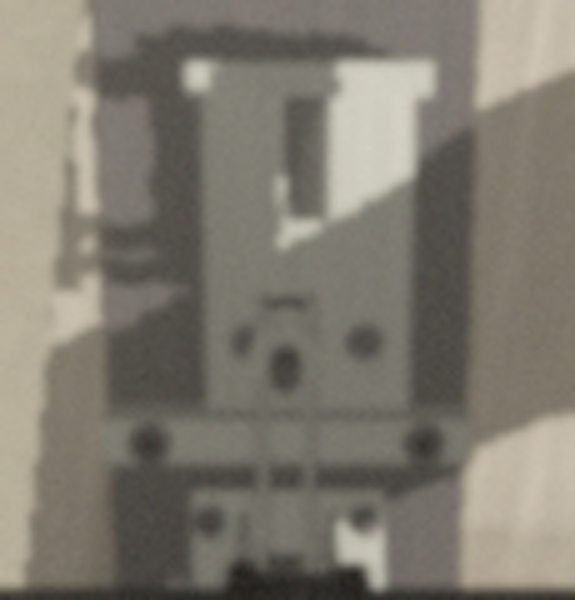

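```bash
python3 -c "
from h import *
print(sense()['time_s']); print(r.finish_job())"
```

```text
16.85
the job is handed in; nothing more can be done
None
```

I pushed the long leg over flat, pushed the bracket square against the fence, and then pushed the clamp handle down onto its stop. I handed the job in at 16.85 s with the tool 0.24 m up and touching nothing. The hand-in reports no verdict, so everything below is from my own checks.

- **Bracket:** It lies flat, with the leg's top face at z = 20 mm and the short leg standing to 72 mm. Just before clamping, the leg's end read about 28 mm, the same as the fence face in that view, with the edge square across its width. No gap shows in the last picture, and I felt the contact as the push force rose from 5 to 27 N.
- **Clamp:** The arm lies level over the fence, with its foot above the long leg. The handle turned about 97–98° in all, against about 97.3° expected at the stop and 94.5° at dead centre. When I pressed it again, it gave stiffly and sprang back to the same place, as a handle on its stop would.
- **Disagreement:** The handle's top measured about 81 mm high, where the description gives about 76 mm (tip at 68 mm plus half the grip). I trusted the angle and the stiff stop over that height.
- **Not checked:** I could not measure the foot's force on the bracket. I did not measure the other things on the bench again, but the arm stayed clear of them.

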